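# Unlock the paper-towel dispenser and drop its cover for refilling

## Task

The paper-towel dispenser is empty. Take the key with the red bow off its hook, feel it fully home into the lock on top of the dispenser without forcing it, and turn it clockwise until the hidden bolt lets the front cover spring open. Leave the key in the lock and swing the cover all the way down, and do not disturb the other key or the food things.

Things in the scene. Friction and masses are not known exactly. Their poses are not given: they have to be found in the camera images.
- key: Key with a red plastic bow, about 45 g, flat in its own y-z plane, hanging blade down from one of the rail's two hooks (the other hook carries a like key with a black bow). Origin: middle of the shoulder, where blade and neck meet; z points from blade to bow (up). Neck above the shoulder: 18 mm wide (y), 8 mm thick (x), 12 mm high. Half a turn about z gives the same key.
- key_tip (a point): Point of the key's brass blade, 26 mm below the key's origin. The blade is 10 mm wide (key's y), 4 mm thick (key's x); its last 5 mm narrow in width to a V point, the thickness staying 4 mm.
- key_bow (a point): Middle of the red bow, 30 mm above the key's origin: the place to pinch its two upright, 8 mm thick edges across the 32 mm width (y), fingers from above on either side. The bow is 36 mm high, from 12 to 48 mm above the origin; the hook runs along the key's x through its hole, 14 mm wide, 22 to 40 mm above the origin.
- key_black: A like key with a black bow on the other hook, same axes as the red key. Not to be disturbed.
- rail: Fixed steel key rail: bar of 10 mm diameter along its y, 150 mm above the counter, on two posts 180 mm apart, base plate 200 by 90 mm. Origin under the bar, on the counter. Hooks (5 mm rod) at y = -50 and +50 mm point level along the rail's -x (towards the robot) to 40 mm before the bar, then turn up 6 mm.
- rail_mid (a point): Middle of the rail's bar. The keys hang 28 mm before the bar (rail's -x), 50 mm to either side, each with its x along the hook. To unhook a key lift it 8 to 11 mm, then draw it at least 30 mm along the rail's -x.
- dispenser: Fixed steel paper-towel dispenser, 240 mm wide (y), 120 mm deep (x), 190 mm high; its front with the cover faces its own -x, towards the robot. Origin: centre of its underside, on the counter; it stands upright, only its place and yaw vary.
- keyhole (a point): Centre of the lock's slotted opening in the dispenser's top, at the lock face's mean height (196 mm above the counter), 36 mm behind the front. The round 36 mm barrel, brass plug in its middle, is clamped somewhere in this slot: off this point by up to 7 mm along the dispenser's y and 2 mm along its x, its flat face up to 4 mm higher or lower; its angle is true.
- keyway (a point): 26 mm under point keyhole: where the key's tip would be when home in a true lock. The keyway runs straight down, 12 mm long (along the dispenser's x while locked) and 5.6 mm wide (along its y), with a square mouth in the barrel's face, in the barrel's middle. The clamped barrel does not give. Over 25 N of contact force between key and lock is forcing it.
- lock_face (a point): Same point as point keyhole. Home means: the key's shoulder rests on the barrel's face, wherever that stands. Over the last 6 mm a spring tumbler pushes back, 3 rising to 8 N, and only within about 1.5 mm of home can the plug turn; if let go unturned, the key is pushed up. Once turned, the tumbler stays down and the key stays put.
- lock_turn (a joint): Turn of the lock's plug, rad: 0 locked, growing clockwise seen from above to a hard stop at 1.5; friction 0.05 N m. The bolt lets go between 0.7 and 1.35. The keyway gives the blade about 0.2 rad of play either way, so the hand turns a little more than the plug.
- cover (a joint): Front cover, rad: 0 shut (up to 0.04 of rattle while locked), hinged along the bottom of the front, growing as its top swings out to the dispenser's -x and down, to a stop at 1.35. When the bolt lets go it springs open by itself to about 0.4 and then stays where it is left; pushing it on takes 1 to 3 N near the top edge.
- cover_hinge (a point): Middle of the cover's hinge line (along the dispenser's y), 12 mm above the counter, 2 mm before the dispenser's front.
- cover_edge (a point): Middle of the cover's top edge at its inner face, 173 mm from the hinge line. The cover is 236 mm wide (along the dispenser's y) and 4 mm thick. Sprung open, there is room behind this edge for shut fingers, beside the key; a keeper arm stands inwards from the cover 15 to 47 mm to the -y side of the middle.
- tub: Yellow spread tub, 82 by 117 mm, 52 mm high, origin at the centre of its underside. Bystander.
- plate: White plate, 190 mm across, with a bread roll on it, 50 mm high; origin at the centre of its underside. Bystander.
- tray: Empty white tray, 120 by 150 mm, 35 mm high; origin at the centre of its underside. Bystander.
There are look-alikes about, which are no part of the job. Of the things that look like the key, the smallest one is meant.

How it is judged:
On the way, in this order (a step that is already met when the one before it is completed fails the run):
1. the red key stands upright in the keyway, at least 14 mm deep, with the plug not yet turned (horizontal distance between key and keyhole below 0.012 m and z of key in the frame of dispenser below 0.2035 m and angle between key's own z axis and vertical below 0.15 rad and value of joint lock_turn below 0.3 rad), for 0.1 s.
2. the plug is turned clockwise past 0.65 rad by the key (which it allows only when the key is fully home), and the cover has sprung open past 0.15 rad (value of joint lock_turn above 0.65 rad and horizontal distance between key and keyhole below 0.012 m and z of key in the frame of dispenser below 0.2035 m and value of joint cover above 0.15 rad), for 0.1 s.
3. the cover is swung down past 1.15 rad (value of joint cover above 1.15 rad), for 0.1 s.
At the end, for the whole second after the job is handed in: The cover is down past 1.15 rad, the plug is turned past 0.65 rad, the red key is let go and rests upright (within 0.2 rad) in the lock, its blade at least 14 mm deep, and the black key, tub, plate and tray are within 20 mm of where they were (value of joint cover above 1.15 rad and value of joint lock_turn above 0.65 rad and horizontal distance between key and keyhole below 0.012 m and z of key in the frame of dispenser below 0.2035 m and angle between key's own z axis and vertical below 0.2 rad and linear speed of key below 0.02 m/s and contact force between the fingers and key below 0.1 N and distance of each of key_black, tub, plate, tray from where it was at the start of the episode below 0.02 m); the robot touches nothing.
It fails at once if the key is forced: more than 25 N between key and lock (or any part of the dispenser) (contact force between key and dispenser above 25 N).
It fails at once if the black key is disturbed by more than 20 mm (distance of key_black from where it was at the start of the episode above 0.02 m).
It fails at once if the tub, plate or tray is shoved by more than 20 mm (distance of any of tub, plate, tray from where it was at the start of the episode above 0.02 m).
It also fails if it takes over 72 s, if anything falls off the work surface, if the arm or the gripper's body presses on something with over 40 N, if the wrist force passes 120 N, or if a joint passes its speed limit or range.

## Robot

A 6-joint arm with a two-finger parallel gripper is mounted at the origin on the work surface. World frame = base frame: x ahead of the robot, y to its left, z up, the work surface at z = 0. Lengths are in m, angles in rad, forces in N, time in s.
With the tool pointing down it reaches from about 0.375 to 0.925 m from the base axis. Payload 5.7 kg.
Tool frame: the origin (TCP) lies on the centre line of the jaws, within the pads' length; the fingertips stand 17 mm ahead of it and the grasp point (between the pads) lies 2 mm behind it; z points along the fingers, y is the direction in which the jaws open and shut (so a half turn about z gives the same grasp; the last joint's range is limited). The gripper opens to 85 mm and grips with 20 to 120 N. Pads are 22 mm wide; open, the fingers measure 114 mm over their backs; the gripper's body (76 mm by 85 mm) begins 54 mm behind the grasp point. The pads swing forward as they close: fully open they stand 13 mm farther back than shut.
Start: joints at [-1.309, 0.359, 1.51, -0, 1.272, -0.115], TCP at [0.221, -0.558, 0.248] pointing down, gripper open.
Joint ranges: [-2.97, 2.97], [-1.01, 2.36], [0.21, 2.38], [-0.96, 4.11], [0.2, 2.71], [-2.98, 2.98]. Speed limits (rad/s): [2.39, 2.39, 3.14, 3.14, 3.14, 3.14].

## Interface

Orientations are given as a 3x3 rotation matrix whose columns are the frame's x, y, z axes.
In Python, from rig import r gives the robot as it stands.
- The arm moves only by the tool step_arm, never from a script. Its argument "plan" is a list of rows, each a list of 3 entries, a list of its own where there are three numbers: the shift along the world's x, y, z scaled (see below), then the turn, a rotation vector about the world's x, y, z scaled (see below), then the closure, from -1 (fully open) to 1 (shut). A call has 1 to 8 rows; each row shifts and turns the commanded pose from where the row before left it; what a row does not reach is not made up. The controller multiplies each number of a shift by 60 mm and each number of a turn by 8 degrees. A row lasts 1/8 s, in which the tool goes at most 62.5 mm and 10.7 degrees, less where a joint would pass 70% of its speed; a pose out of reach is approached as far as the arm can. A call with a number of a shift or a turn outside -1 to 1 is refused whole. A call with a gripper value outside its range is refused whole. The fingers move at their own pace and stop on an object; "squeeze" is the grip in N (left out, the last holds). Time passes only in rows, so rows that do not move let the fingers close. It gives the time, the measured TCP pose, the force and the opening at its end, in the units of the state.
- r.get_obs(): the state, without advancing time (a new reading comes with each control period).
- r.snapshot(name): name is "side" or "top"; returns a dict with "color" (400x640x3 uint8, blue, green, red), "camera_matrix" (3x3 intrinsics, pixels), "xyz" and "attitude" of the camera in the world. Camera axes: x right, y up, looking along -z (the intrinsics and any distortion apply to the point x, -y, -z); pixel columns grow to the right and rows downward; lengths in m; the calibration is good to about 2 mm. A picture is of the moment at which its call begins. There is no depth.
- r.finish_job(): hands the job in, once; it reports no verdict.
Trained networks look in a picture, given as the dict that the camera call returned (one of the last four; its "shot" number tells which), for a name from the list of things; names that differ only in an ending like _2 or _b are one class to them, and where a whole thing is asked for, a point or a joint stands for the part that bears it (a point fixed in the world has none). Each returns a list of dicts, best first, with "confidence" (0 to 1); they miss things now and then, are a little off and sometimes report something else, mostly with a low value. They report only what shows in the picture. A call takes as long as a camera call. They do not tell look-alikes from the thing itself.
- r.recognise(name, picture): "point" ([row, column] in pixels, amid what is visible of it).
- r.cut_out(name, picture): "region" (400x640 bool, what is visible of it) and "point" ([row, column] in pixels, amid what is visible of it).
- r.mark_of(name, picture): "point" ([row, column] in pixels: a listed point, or the origin of a listed thing).
The state is a dict: "t": time; "q": joint angles; "joint_velocities": joint speeds; "joint_efforts": joint torques, N m; "position": TCP position; "tool_rot": TCP orientation; "contact_force": force on the tool from outside, world axes, zero at the start; "wrist_torque": the same for the moment, N m; "finger_gap": finger opening in m.
Only numpy, scipy, OpenCV 4.12 (cv2) and the standard library are available. Lean on these libraries where they do the work, as an engineer would, in place of code of your own. Each camera call takes 0.05 s, during which the arm holds its last target. There are 200 camera calls.

## Working session

There is one attempt and no reset: what is moved stays moved. The work goes in short steps, Python scripts to look and compute and a tool call to move; the robot and the scene stay as the last step left them, time stands still between calls to the robot, and variables do not carry over. Pictures are saved under pics/ and viewed, about 8 in all and at most 12, crops included, and the job is handed in when it is done.

Besides the shell and the picture viewer there is one more tool, called after "Call:" as name(argument=value, ...) on one line, values as JSON. step_arm: Moves the arm, as the interface text tells. Its arguments: {"type":"object","properties":{"plan":{"type":"array","items":{"type":"array"}},"squeeze":{"type":"number"}},"required":["plan"]}

```bash
ls; mkdir -p pics; cat > h.py <<'E'
import numpy as np, cv2
from rig import r
def ray(p,pic):
    K=np.array(pic["camera_matrix"]);R=np.array(pic["attitude"]);o=np.array(pic["xyz"])
    if R.shape!=(3,3):print("att",R)
    d=np.linalg.inv(K)@[p[1],p[0],1];d=R@[d[0],-d[1],-d[2]]
    return o,d/np.linalg.norm(d)
def proj(X,pic):
    K=np.array(pic["camera_matrix"]);R=np.array(pic["attitude"]);c=R.T@(np.array(X)-pic["xyz"])
    p=K@[c[0],-c[1],-c[2]];return p[1]/p[2],p[0]/p[2]
def atz(p,pic,z):
    o,d=ray(p,pic);return o+d*(z-o[2])/d[2]
def tri(p1,c1,p2,c2):
    o1,d1=ray(p1,c1);o2,d2=ray(p2,c2)
    s=np.linalg.lstsq(np.c_[d1,-d2],o2-o1,rcond=None)[0]
    a=o1+s[0]*d1;b=o2+s[1]*d2
    return (a+b)/2,np.linalg.norm(a-b)
E
python3 - <<'E'
from h import *
o=r.get_obs();print(o)
s=r.snapshot("side");t=r.snapshot("top")
for n,p in(("side",s),("top",t)):
    cv2.imwrite(f"pics/{n}0.png",p["color"]);print(n,p["camera_matrix"],p["xyz"],p["attitude"],[k for k in p if k!="color"])
for k in "key key_tip key_bow key_black rail_mid rail keyhole cover_hinge cover_edge dispenser tub plate tray".split():
    a=r.mark_of(k,s);b=r.mark_of(k,t)
    f=lambda l:[(np.round(x["point"]).astype(int).tolist(),round(float(x["confidence"]),2)) for x in l[:4]]
    print(k,f(a),f(b),tri(a[0]["point"],s,b[0]["point"],t) if a and b else "")
E
```

```text
pics
{'t': 0.0, 'q': array([-1.30907312e+00,  3.59498818e-01,  1.51146618e+00, -2.87533408e-05,
        1.27246479e+00, -1.15071714e-01]), 'joint_velocities': array([-0.0014364 , -0.0002417 ,  0.00191537,  0.00053675, -0.00049272,
        0.00075267]), 'joint_efforts': array([-4.79392475e-04, -5.27619302e+01, -2.78622133e+01,  2.11316019e-04,
        1.30382241e-02,  5.41765779e-07]), 'position': array([ 0.22059387, -0.5572714 ,  0.24744438]), 'tool_rot': array([[ 9.29845621e-01,  3.67949548e-01, -5.01898812e-04],
       [ 3.67949845e-01, -9.29843959e-01,  1.76746547e-03],
       [ 1.83650543e-04, -1.82814362e-03, -9.99998312e-01]]), 'contact_force': array([-0.62491949,  0.33488756,  0.1366936 ]), 'wrist_torque': array([ 0.04254447, -0.02571407, -0.00757844]), 'finger_gap': 0.08547687435714998}
side [[509.19632593   0.         318.68414646]
 [  0.         509.19632593 203.50893039]
 [  0.           0.           1.        ]] [-0.141155    0.67463335  1.06411421] [[-0.7538495   0.43617115 -0.49139156]
 [-0.65676566 -0.52210612  0.5441177 ]
 [-0.0192301   0.73291196  0.68005167]] ['came
[... 1772 characters left out ...]
6506]), np.float64(0.010976332921590608))
cover_edge [([166, 309], 0.67)] [([160, 347], 0.86)] (array([ 0.61703156, -0.13249539,  0.18006646]), np.float64(0.004900589121785202))
dispenser [([202, 296], 0.72), ([170, 310], 0.37)] [([156, 345], 0.66)] (array([ 0.67829278, -0.13627728,  0.00419782]), np.float64(0.010633541183570183))
tub [([316, 166], 0.84)] [([165, 186], 0.93), ([146, 246], 0.27)] (array([ 0.66095344,  0.3759141 , -0.01301758]), np.float64(0.0018652865156520287))
plate [([209, 310], 0.71)] [([214, 450], 0.86), ([226, 222], 0.29)] (array([ 0.59665431, -0.35021621, -0.08703107]), np.float64(0.3435646314663068))
tray [([290, 231], 0.72), ([327, 245], 0.69), ([254, 214], 0.66)] []
```

```bash
python3 - <<'E'
from h import *
for n in("side","top"):
    c=cv2.imread(f"pics/{n}0.png")
    cv2.imwrite(f"pics/{n}0b.png",cv2.resize(c,(800,500),interpolation=cv2.INTER_CUBIC))
E
```

```text
(no output)
```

View pics/side0b.png

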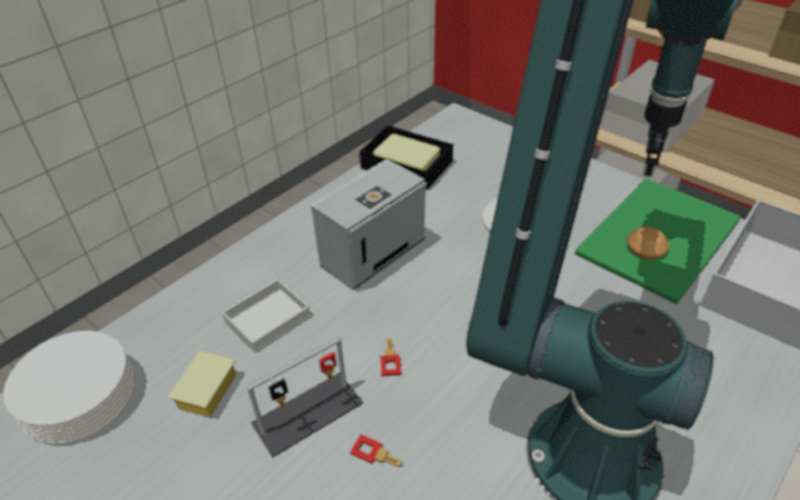

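View pics/top0b.png

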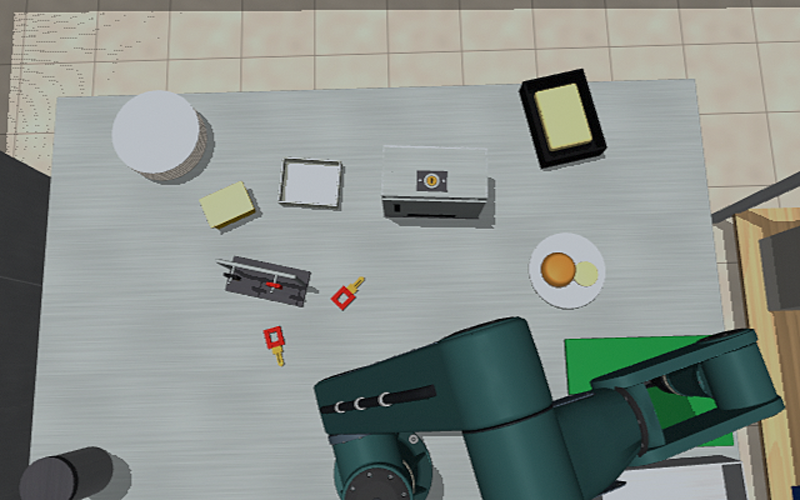

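Candidates for the red key: hanging on the rail at side (290,262) / top (228,217); lying at side (288,312) / top (238,276); lying at side (357,293) / top (268,220). The hanging key is the one described and it also looks smallest. The black key is at side (312,222). Next I'll check it in a close crop together with the rail and the dispenser.

```bash
python3 - <<'E'
from h import *
s=cv2.imread("pics/side0.png");t=cv2.imread("pics/top0.png")
def crop(im,r0,r1,c0,c1,w,h):return cv2.resize(im[r0:r1,c0:c1],(w,h),interpolation=cv2.INTER_CUBIC)
a=crop(t,195,255,170,260,400,267)   # x4.44
b=crop(s,265,345,190,310,400,267)   # x3.33
c=crop(t,110,170,300,390,400,267)
d=crop(s,130,190,250,340,400,267)
m=np.vstack([np.hstack([a,b]),np.hstack([c,d])]);cv2.imwrite("pics/crop1.png",m)
E
```

```text
(no output)
```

View pics/crop1.png

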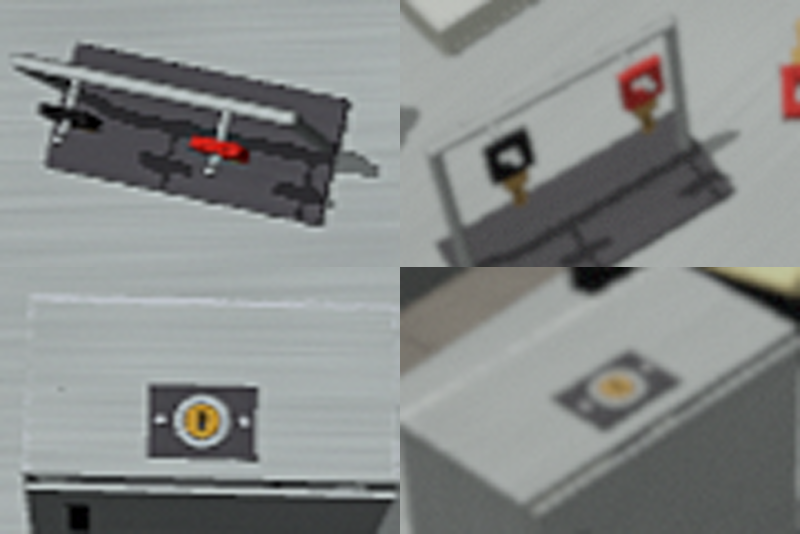

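The hanging key (red bow on the near-right hook, crop (220,150) in the top view and (640,83) in the side view) is plainly the small one. The rail plate, dispenser top and brass plug all show clearly, so I'll fit their poses.

```bash
cat >> h.py <<'E'
def blob(pic,cond,r0,r1,c0,c1,k=4):
    c=pic["color"] if isinstance(pic,dict) else pic
    h=cv2.cvtColor(c,cv2.COLOR_BGR2HSV)[r0:r1,c0:c1].astype(int)
    m=cond(h[...,0],h[...,1],h[...,2]).astype(np.uint8)
    n,l,st,ce=cv2.connectedComponentsWithStats(m)
    if n<2:return None
    i=1+np.argmax(st[1:,4]);return np.array([ce[i][1]+r0,ce[i][0]+c0]),st[i].tolist()
red=lambda h,s,v:((h<8)|(h>172))&(s>140)&(v>60)
gold=lambda h,s,v:(h>12)&(h<32)&(s>110)&(v>80)
E
python3 - <<'E'
from h import *
from scipy.optimize import least_squares as LS
s=r.snapshot("side");t=r.snapshot("top")
T=lambda u,v,r0=195,c0=170,o=0:(r0+(v-o)/4.444-.4,c0+u/4.444-.4)
S=lambda u,v:(265+v/3.333-.35,190+(u-400)/3.333-.35)
obs=[((.045,.1,.004),t,T(77,43)),((.045,-.1,.004),t,T(350,97)),((-.045,-.1,.004),t,T(323,225)),((-.045,.1,.004),t,T(47,167))]
obs+=[((0,.09,.15),t,T(14,62)),((0,-.09,.15),t,T(295,117)),((0,.09,.15),s,S(434,155)),((0,-.09,.15),s,S(674,22)),((-.045,-.1,.004),s,S(733,192))]
def W(p,X):
    c,q=np.cos(p[2]),np.sin(p[2]);return np.array([p[0]+c*X[0]-q*X[1],p[1]+q*X[0]+c*X[1],X[2]])
f=lambda p:np.concatenate([np.subtract(proj(W(p,X),c),y) for X,c,y in obs])
q=LS(f,[.47,.28,0]);print("rail",q.x,f(q.x).reshape(-1,2).round(1).tolist())
kb=W(q.x,(-.028,-.05,.1425));print("key bow pred",kb,"px",proj(kb,s),proj(kb,t))
R1=blob(s,red,275,305,245,280);R2=blob(t,red,215,240,205,235);print(R1,R2,tri(R1[0],s,R2[0],t))
g1=blob(s,gold,140,170,280,315);g2=blob(t,gold,130,155,335,355);print("plug",g1,g2,tri(g1[0],s,g2[0],t),atz(g1[0],s,.196),atz(g2[0],t,.196))
P=[T(149,386,110,300,267),T(258,388,110,300,267),T(257,460,110,300,267),T(149,458,110,300,267)]
print("slot plate",[atz(p,t,.191).round(4).tolist() for p in P])
print("disp top L",[atz(p,t,.19).round(4).tolist() for p in (T(30,297,110,300,267),T(25,474,110,300,267))])
D=lambda u,v:(130+(v-267)/4.444-.4,250+(u-400)/4.444-.4)
print("side FL",atz(D(527,505),s,.19),"slot",[atz(D(*p),s,.191).round(4).tolist() for p in((554,397),(634,349),(681,381),(601,431))])
cv2.imwrite("pics/x.png",cv2.resize(t["color"][110:180,370:400],(450,1050)))
# front edge slope
g=cv2.cvtColor(t["color"],cv2.COLOR_BGR2GRAY).astype(float)
e=[]
for c in range(310,388,6):
    col=g[148:168,c-1:c+2].mean(1);e.append((c,148+int(np.argmin(np.diff(col)))))
print(e)
for n in("keyhole","lock_face","cover_edge","cover_hinge","dispenser"):
    a=r.mark_of(n,s);b=r.mark_of(n,t);
    if a and b:print(n,tri(a[0]["point"],s,b[0]["point"],t))
E
```

```text
rail [ 0.46791457  0.27828394 -0.23146216] [[-1.4, 0.4], [-1.0, 0.5], [-1.7, -0.0], [-1.6, 0.0], [1.6, 0.7], [1.8, -1.6], [0.8, 1.0], [1.9, -0.1], [-1.4, 0.2]]
key bow pred [0.42919123 0.23604057 0.1425    ] px (np.float64(291.3791193598567), np.float64(263.4913371312691)) (np.float64(229.80396981661798), np.float64(218.99795315430038))
(array([289.45783133, 261.39759036]), [11, 7, 12, 16, 83]) (array([227.675, 218.55 ]), [8, 10, 12, 7, 40]) (array([0.43492191, 0.2367394 , 0.14539673]), np.float64(0.00014525878532377844))
plug (array([156.5, 298. ]), [16, 16, 5, 2, 10]) (array([144., 345.]), [7, 11, 7, 7, 42]) (array([ 0.65774294, -0.12990413,  0.19445829]), np.float64(0.0012640046438208356)) [ 0.65694448 -0.12823361  0.196     ] [ 0.65675721 -0.13018033  0.196     ]
slot plate [[0.6817, -0.0975, 0.191], [0.6783, -0.1672, 0.191], [0.6307, -0.1646, 0.191], [0.634, -0.0959, 0.191]]
disp top L [[0.7442, -0.0225, 0.19], [0.6262, -0.0166, 0.19]]
side FL [ 0.62466669 -0.01571952  0.19      ] slot [[0.6838, -0.1005, 0.191], [0.679, -0.1696, 0.191], [0.6333, -0.1637, 0.191], [0.6378, -0.0944, 0.191]]
[(310, 159), (316, 159), (322, 156), (328, 156), (334, 160), (340, 160), (346, 160), (352, 160), (358, 160), (364, 157), (370, 157), (376, 161), (382, 161)]
keyhole (array([ 0.65422429, -0.13255176,  0.19934006]), np.float64(0.014789334087847052))
lock_face (array([0.44324507, 0.18368063, 0.52999577]), np.float64(0.17259443353654874))
cover_hinge (array([ 0.62890204, -0.13414123, -0.0100187 ]), np.float64(0.007084569633562835))
```

Fits agree on these values:

| Item | Estimate |
|---|---|
| Rail yaw | -0.23 |
| Red bow | about (0.435, 0.237, 0.144) |
| Dispenser yaw | about -0.05 |
| Plug | about (0.657, -0.130) |

Moving towards the key now.

Call:
step_arm(plan=[[[0.67,0.67,0.2],[0,0,-0.55],-1],[[0.67,0.67,0.2],[0,0,-0.55],-1],[[0.67,0.67,0],[0,0,-0.55],-1],[[0.67,0.67,0],[0,0,-0.55],-1],[[0.67,0.67,0],[0,0,-0.55],-1],[[0,1,0],[0,0,-0.55],-1],[[0,1,0],[0,0,-0.55],-0.3],[[0,1,0],[0,0,-0.52],-0.3]])

```text
t: 3.0
position: [0.4217, -0.1751, 0.2724]
tool_rot: [[0.972, -0.234, 0.001], [-0.234, -0.972, 0.0], [0.001, -0.0, -1.0]]
contact_force: [0.6, 0.0, 0.4]
finger_gap: 0.0556
```

Call:
step_arm(plan=[[[0,1,0],[0,0,0],-0.3],[[0,1,0],[0,0,0],-0.3],[[0,1,0],[0,0,0],-0.3],[[0,1,0],[0,0,0],-0.3],[[0,1,0],[0,0,0],-0.3],[[0,0.9,0],[0,0,0],-0.3],[[0,0.5,0],[0,0,0],-0.3],[[0,0,0],[0,0,0],-0.3]])

```text
t: 4.0
position: [0.4216, 0.209, 0.2723]
tool_rot: [[0.974, -0.228, 0.0], [-0.228, -0.974, 0.001], [0.0, -0.001, -1.0]]
contact_force: [-0.7, 0.1, 1.5]
finger_gap: 0.055
```

Call:
step_arm(plan=[[[0.22,0.46,-0.8],[0,0,0],-0.3],[[0,0,-0.5],[0,0,0],-0.3],[[0,0,0],[0,0,0],-0.3],[[0,0,0],[0,0,0],-0.3]])

```text
t: 4.5
position: [0.4356, 0.2341, 0.1953]
tool_rot: [[0.973, -0.232, 0.001], [-0.232, -0.973, 0.0], [0.001, -0.0, -1.0]]
contact_force: [-0.2, -0.1, -0.1]
finger_gap: 0.0556
```

```bash
python3 - <<'E'
from h import *
o=r.get_obs();print(o["position"],o["contact_force"])
s=r.snapshot("side");t=r.snapshot("top")
up=lambda c:cv2.resize(c,(400,400),interpolation=cv2.INTER_CUBIC)
cv2.imwrite("pics/a1.png",np.hstack([up(s["color"][230:330,200:300]),up(t["color"][170:270,170:270])]))
X=o["position"];print("tips px",proj(X+[0,0,-.017],s),proj(X+[0,0,-.017],t))
print(blob(s,red,270,310,240,285),blob(t,red,210,245,200,240))
E
```

```text
[0.43559317 0.23412991 0.19526501] [-0.21296708 -0.14977286 -0.12077084]
tips px (np.float64(279.377744305649), np.float64(260.5770650297878)) (np.float64(226.01874034627596), np.float64(217.1151123131955))
(array([289.86111111, 261.5       ]), [17, 13, 11, 15, 72]) None
```

View pics/a1.png

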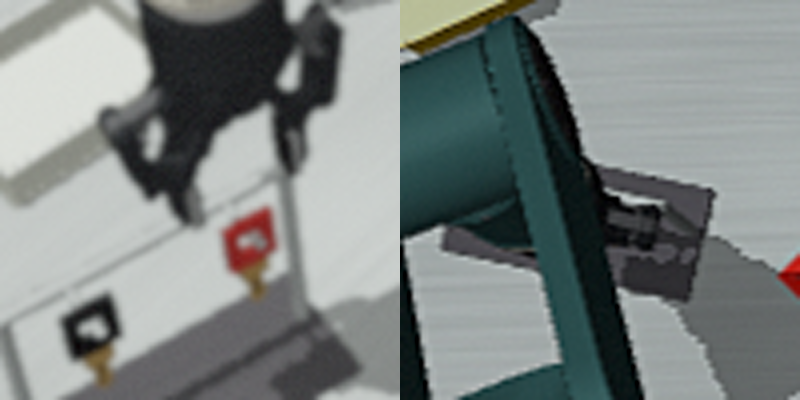

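The side crop shows the open fingers straddling the bow, with tips at crop (190,215) and (290,165) and the bow at (249,240). The top view is blocked by the arm. Going down to pinch, then reading the key's place.

Call:
step_arm(plan=[[[0,0.04,-0.45],[0,0,0],-0.3],[[0,0,-0.3],[0,0,0],-0.3],[[0,0,-0.13],[0,0,0],-0.3],[[0,0,0],[0,0,0],-0.3]], squeeze=30)

```text
t: 5.1
position: [0.4352, 0.2371, 0.1419]
tool_rot: [[0.973, -0.231, 0.001], [-0.231, -0.973, 0.0], [0.0, -0.0, -1.0]]
contact_force: [0.7, -0.0, -0.4]
finger_gap: 0.0551
```

Call:
step_arm(plan=[[[0,0,0],[0,0,0],0.1],[[0,0,0],[0,0,0],0.4],[[0,0,0],[0,0,0],1],[[0,0,0],[0,0,0],1],[[0,0,0],[0,0,0],1]], squeeze=40)

```text
t: 5.72
position: [0.4357, 0.2374, 0.1422]
tool_rot: [[0.973, -0.231, 0.002], [-0.231, -0.973, 0.001], [0.001, -0.001, -1.0]]
contact_force: [-0.8, -1.0, 6.7]
finger_gap: 0.0313
```

Call:
step_arm(plan=[[[0,0,0.08],[0,0,0],1],[[0,0,0.08],[0,0,0],1],[[0,0,0],[0,0,0],1],[[0,0,0],[0,0,0],1]])

```text
t: 6.22
position: [0.4348, 0.2371, 0.151]
tool_rot: [[0.973, -0.231, -0.0], [-0.231, -0.973, 0.0], [-0.0, -0.0, -1.0]]
contact_force: [0.1, 0.1, -1.0]
finger_gap: 0.031
```

Call:
step_arm(plan=[[[-0.15,0.035,0],[0,0,0],1],[[-0.15,0.035,0],[0,0,0],1],[[-0.15,0.035,0],[0,0,0],1],[[-0.15,0.035,0],[0,0,0],1],[[-0.15,0.035,0],[0,0,0],1],[[0,0,0],[0,0,0],1]])

```text
t: 6.98
position: [0.389, 0.2477, 0.151]
tool_rot: [[0.973, -0.231, -0.001], [-0.231, -0.973, -0.0], [-0.0, 0.0, -1.0]]
contact_force: [0.5, 0.6, -0.0]
finger_gap: 0.0315
```

Call:
step_arm(plan=[[[0,0,0.9],[0,0,0.9],1],[[0,0,0.9],[0,0,0.9],1],[[0.3,-0.5,0.5],[0,0,0.9],1],[[0.5,-0.7,0],[0,0,0.9],1],[[0.5,-0.7,0],[0,0,0.9],1],[[0.5,-0.7,0],[0,0,0.9],1],[[0.5,-0.7,0],[0,0,0.9],1],[[0.5,-0.7,0],[0,0,0.9],1]])

```text
t: 7.98
position: [0.5591, 0.0059, 0.2891]
tool_rot: [[0.714, 0.7, 0.0], [0.7, -0.714, 0.0], [0.0, 0.0, -1.0]]
contact_force: [1.0, 0.6, 0.2]
finger_gap: 0.0311
```

Call:
step_arm(plan=[[[0.5,-0.7,0],[0,0,0.9],1],[[0.5,-0.7,0],[0,0,0.9],1],[[0.4,-0.6,0],[0,0,0.9],1],[[0.2,-0.3,0],[0,0,0.9],1],[[0,0,0],[0,0,0.8],1],[[0,0,0],[0,0,0.8],1],[[0,0,0],[0,0,0],1]])

```text
t: 8.85
position: [0.654, -0.1307, 0.2887]
tool_rot: [[0.074, 0.997, -0.0], [0.997, -0.074, 0.0], [0.0, -0.0, -1.0]]
contact_force: [-0.6, -0.4, 0.0]
finger_gap: 0.031
```

```bash
python3 - <<'E'
from h import *
o=r.get_obs();X=o["position"];print(X)
s=r.snapshot("side");t=r.snapshot("top")
up=lambda c:cv2.resize(c,(400,400),interpolation=cv2.INTER_CUBIC)
cv2.imwrite("pics/b1.png",np.hstack([up(s["color"][110:190,260:340]),up(t["color"][105:185,305:385])]))
print("exp bow,tip side",proj(X+[0,0,.002],s),proj(X+[0,0,-.054],s),"top",proj(X+[0,0,.002],t),proj(X+[0,0,-.054],t))
for n in("key","key_tip","key_bow","keyhole"):
  for p in(s,t):print(n,[(np.round(x["point"],1).tolist(),round(float(x["confidence"]),2)) for x in r.mark_of(n,p)[:3]])
print(blob(s,red,110,190,260,340),blob(t,red,105,185,305,385),blob(s,gold,110,190,260,340),blob(t,gold,105,185,305,385))
E
```

```text
[ 0.65404195 -0.13070156  0.28872498]
exp bow,tip side (np.float64(128.1622992882054), np.float64(297.76219685190205)) (np.float64(145.2253148333334), np.float64(298.72783659000504)) top (np.float64(134.9316808003691), np.float64(346.69592487145655)) (np.float64(140.996407987535), np.float64(345.7992806503057))
key [([366.7, 312.3], 0.83), ([277.3, 308.4], 0.76), ([139.6, 301.8], 0.4)]
key []
key_tip [([269.9, 311.7], 0.66), ([371.5, 326.2], 0.61), ([146.8, 297.5], 0.54)]
key_tip [([164.5, 183.0], 0.24)]
key_bow [([357.4, 293.7], 0.96), ([291.4, 312.2], 0.81), ([128.6, 298.0], 0.56)]
key_bow []
keyhole [([153.9, 300.7], 0.89)]
keyhole [([145.5, 349.3], 0.97), ([217.6, 204.5], 0.71)]
(array([126.37837838, 295.14864865]), [32, 10, 7, 15, 74]) None (array([156.44444444, 298.77777778]), [37, 46, 5, 2, 9]) (array([143.5, 342. ]), [37, 38, 1, 2, 2])
```

View pics/b1.png

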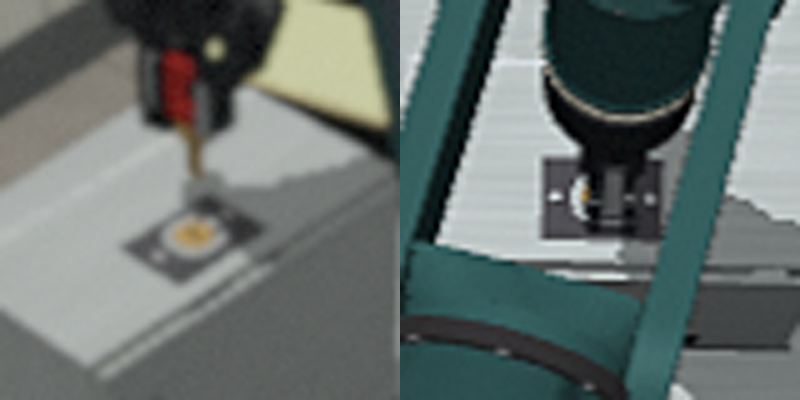

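Key held upright; side tip at about (146,299) against predicted (145,299), plug at (157,299). Blade and keyway line up visually. Lowering to just above the face.

Call:
step_arm(plan=[[[0.05,0.01,-0.25],[0,0,0.17],1],[[0,0,-0.15],[0,0,0],1],[[0,0,0],[0,0,0],1],[[0,0,0],[0,0,0],1]])

```text
t: 9.85
position: [0.657, -0.1298, 0.2649]
tool_rot: [[0.049, 0.999, -0.0], [0.999, -0.049, 0.0], [0.0, -0.0, -1.0]]
contact_force: [1.0, -0.3, 0.5]
finger_gap: 0.0313
```

```bash
python3 - <<'E'
from h import *
o=r.get_obs();X=o["position"];print(X,o["tool_rot"][:,1],o["contact_force"],o["wrist_torque"])
s=r.snapshot("side");t=r.snapshot("top")
up=lambda c:cv2.resize(c,(480,480),interpolation=cv2.INTER_CUBIC)
cv2.imwrite("pics/b2.png",np.hstack([up(s["color"][130:170,280:320]),cv2.resize(t["color"][130:160,330:350],(320,480),interpolation=cv2.INTER_CUBIC)]))
print("exp tip side",proj(X+[0,0,-.054],s),"shoulder",proj(X+[0,0,-.028],s))
P=np.array([.657,-.130,.196]);print("plug exp",proj(P,s),proj(P,t))
E
```

```text
[ 0.65698864 -0.12980212  0.26494313] [ 9.98794197e-01 -4.90924240e-02 -2.92534843e-04] [ 1.0088109  -0.31003956  0.47590652] [-0.05112775 -0.03072819 -0.01374318]
exp tip side (np.float64(151.93291303281248), np.float64(298.1199749982127)) shoulder (np.float64(144.3095144978466), np.float64(297.6760083564891))
plug exp (np.float64(156.1934144269927), np.float64(298.415275010026)) (np.float64(143.91914424560426), np.float64(344.9331812405037))
```

View pics/b2.png

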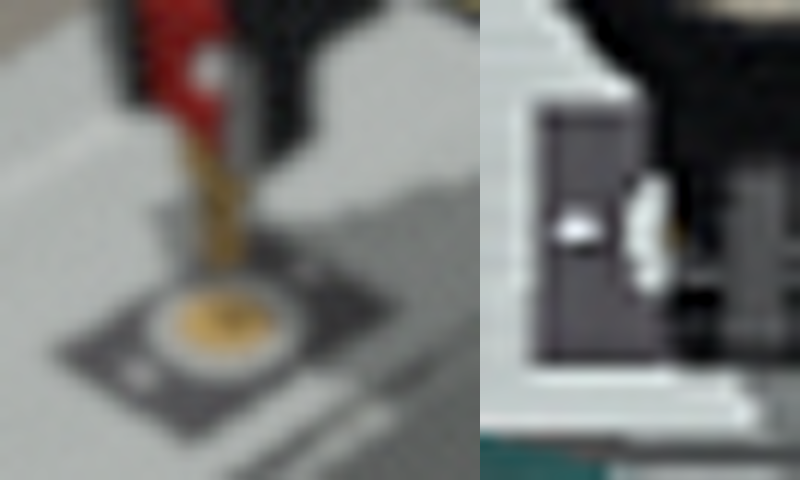

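Tip measures (151.3,298.3) against expected (151.9,298.1) and plug (156.3,298.3) against expected (156.2,298.4), so both agree. Now lowering gently by feel.

Call:
step_arm(plan=[[[0,0,-0.05],[0,0,0],1],[[0,0,-0.03],[0,0,0],1],[[0,0,-0.03],[0,0,0],1],[[0,0,-0.02],[0,0,0],1],[[0,0,0],[0,0,0],1]])

```text
t: 10.58
position: [0.6569, -0.1298, 0.2571]
tool_rot: [[0.049, 0.999, -0.0], [0.999, -0.049, 0.0], [0.0, -0.0, -1.0]]
contact_force: [0.3, 0.9, -0.3]
finger_gap: 0.0315
```

Call:
step_arm(plan=[[[0,0,-0.02],[0,0,0],1],[[0,0,-0.02],[0,0,0],1],[[0,0,0],[0,0,0],1]])

```text
t: 10.95
position: [0.6569, -0.1298, 0.2547]
tool_rot: [[0.049, 0.999, -0.0], [0.999, -0.049, 0.0], [0.0, -0.0, -1.0]]
contact_force: [-0.8, -0.2, 0.6]
finger_gap: 0.0308
```

Call:
step_arm(plan=[[[0,0,-0.015],[0,0,0],1],[[0,0,-0.015],[0,0,0],1],[[0,0,0],[0,0,0],1]])

```text
t: 11.32
position: [0.6569, -0.1298, 0.2529]
tool_rot: [[0.049, 0.999, -0.0], [0.999, -0.049, 0.0], [0.0, -0.0, -1.0]]
contact_force: [0.5, 0.5, 0.8]
finger_gap: 0.0314
```

Call:
step_arm(plan=[[[0,0,-0.012],[0,0,0],1],[[0,0,-0.012],[0,0,0],1],[[0,0,0],[0,0,0],1]])

```text
t: 11.7
position: [0.6569, -0.1298, 0.2515]
tool_rot: [[0.049, 0.999, -0.0], [0.999, -0.049, 0.0], [0.0, -0.0, -1.0]]
contact_force: [0.2, -1.2, -0.5]
finger_gap: 0.0312
```

Call:
step_arm(plan=[[[0,0,-0.012],[0,0,0],1],[[0,0,-0.012],[0,0,0],1],[[0,0,0],[0,0,0],1]])

```text
t: 12.08
position: [0.6569, -0.1298, 0.2501]
tool_rot: [[0.049, 0.999, -0.0], [0.999, -0.049, 0.0], [0.0, -0.0, -1.0]]
contact_force: [-0.2, -0.8, -0.1]
finger_gap: 0.031
```

Call:
step_arm(plan=[[[0,0,-0.012],[0,0,0],1],[[0,0,-0.012],[0,0,0],1],[[0,0,0],[0,0,0],1]])

```text
t: 12.45
position: [0.6569, -0.1298, 0.2486]
tool_rot: [[0.049, 0.999, -0.0], [0.999, -0.049, 0.0], [0.0, -0.0, -1.0]]
contact_force: [-0.2, -0.1, -1.0]
finger_gap: 0.0312
```

Call:
step_arm(plan=[[[0,0,-0.012],[0,0,0],1],[[0,0,-0.012],[0,0,0],1],[[0,0,0],[0,0,0],1]])

```text
t: 12.82
position: [0.6569, -0.1298, 0.2472]
tool_rot: [[0.049, 0.999, -0.0], [0.999, -0.049, 0.0], [0.0, -0.0, -1.0]]
contact_force: [-0.3, 0.3, 0.2]
finger_gap: 0.0314
```

Call:
step_arm(plan=[[[0,0,-0.012],[0,0,0],1],[[0,0,-0.012],[0,0,0],1],[[0,0,0],[0,0,0],1]])

```text
t: 13.2
position: [0.6569, -0.1298, 0.2458]
tool_rot: [[0.049, 0.999, -0.0], [0.999, -0.049, 0.0], [0.0, -0.0, -1.0]]
contact_force: [-0.3, -0.4, -1.0]
finger_gap: 0.0315
```

Call:
step_arm(plan=[[[0,0,-0.012],[0,0,0],1],[[0,0,-0.012],[0,0,0],1],[[0,0,0],[0,0,0],1]])

```text
t: 13.58
position: [0.6569, -0.1298, 0.2443]
tool_rot: [[0.049, 0.999, -0.0], [0.999, -0.049, 0.0], [0.0, -0.0, -1.0]]
contact_force: [-0.7, -0.6, -0.7]
finger_gap: 0.0313
```

Call:
step_arm(plan=[[[0,0,-0.012],[0,0,0],1],[[0,0,-0.012],[0,0,0],1],[[0,0,0],[0,0,0],1]])

```text
t: 13.95
position: [0.6569, -0.1298, 0.2428]
tool_rot: [[0.049, 0.999, -0.0], [0.999, -0.049, 0.0], [0.0, -0.0, -1.0]]
contact_force: [0.4, 0.2, 0.2]
finger_gap: 0.0314
```

Tip is now below the lowest possible face height with no contact force, so it is in the keyway. Going on down.

Call:
step_arm(plan=[[[0,0,-0.015],[0,0,0],1],[[0,0,-0.015],[0,0,0],1],[[0,0,-0.015],[0,0,0],1],[[0,0,0],[0,0,0],1]])

```text
t: 14.45
position: [0.6569, -0.1298, 0.2401]
tool_rot: [[0.049, 0.999, -0.0], [0.999, -0.049, 0.0], [0.0, -0.0, -1.0]]
contact_force: [0.0, -0.2, 0.3]
finger_gap: 0.0312
```

Call:
step_arm(plan=[[[0,0,-0.015],[0,0,0],1],[[0,0,-0.015],[0,0,0],1],[[0,0,-0.015],[0,0,0],1],[[0,0,0],[0,0,0],1]])

```text
t: 14.95
position: [0.6569, -0.1298, 0.2375]
tool_rot: [[0.049, 0.999, -0.0], [0.999, -0.049, 0.0], [0.0, -0.0, -1.0]]
contact_force: [-0.8, -0.3, 0.2]
finger_gap: 0.0311
```

Call:
step_arm(plan=[[[0,0,-0.015],[0,0,0],1],[[0,0,-0.015],[0,0,0],1],[[0,0,-0.015],[0,0,0],1],[[0,0,0],[0,0,0],1]])

```text
t: 15.45
position: [0.6569, -0.1298, 0.2347]
tool_rot: [[0.049, 0.999, -0.0], [0.999, -0.049, 0.0], [0.0, -0.0, -1.0]]
contact_force: [0.5, 0.6, -1.5]
finger_gap: 0.0309
```

Call:
step_arm(plan=[[[0,0,-0.015],[0,0,0],1],[[0,0,-0.015],[0,0,0],1],[[0,0,-0.015],[0,0,0],1],[[0,0,0],[0,0,0],1]])

```text
t: 15.95
position: [0.6569, -0.1298, 0.2321]
tool_rot: [[0.049, 0.999, -0.0], [0.999, -0.049, 0.0], [0.0, -0.0, -1.0]]
contact_force: [-0.0, 0.5, 0.1]
finger_gap: 0.0314
```

Call:
step_arm(plan=[[[0,0,-0.015],[0,0,0],1],[[0,0,-0.015],[0,0,0],1],[[0,0,0],[0,0,0],1]])

```text
t: 16.32
position: [0.6569, -0.1298, 0.2303]
tool_rot: [[0.049, 0.999, -0.0], [0.999, -0.049, 0.0], [0.0, -0.0, -1.0]]
contact_force: [1.1, -0.8, -0.3]
finger_gap: 0.0311
```

Call:
step_arm(plan=[[[0,0,-0.012],[0,0,0],1],[[0,0,-0.012],[0,0,0],1],[[0,0,0],[0,0,0],1]])

```text
t: 16.7
position: [0.657, -0.1298, 0.2293]
tool_rot: [[0.049, 0.999, 0.0], [0.999, -0.049, -0.0], [-0.0, 0.0, -1.0]]
contact_force: [0.1, 0.5, 2.0]
finger_gap: 0.0313
```

Call:
step_arm(plan=[[[0,0,-0.015],[0,0,0],1],[[0,0,-0.015],[0,0,0],1],[[0,0,0],[0,0,0],1]])

```text
t: 17.08
position: [0.6571, -0.1298, 0.2273]
tool_rot: [[0.049, 0.999, 0.0], [0.999, -0.049, -0.0], [-0.0, 0.0, -1.0]]
contact_force: [-0.3, -0.4, 4.4]
finger_gap: 0.0316
```

Call:
step_arm(plan=[[[0,0,-0.015],[0,0,0],1],[[0,0,-0.015],[0,0,0],1],[[0,0,0],[0,0,0],1]])

```text
t: 17.45
position: [0.6571, -0.1298, 0.2256]
tool_rot: [[0.049, 0.999, 0.0], [0.999, -0.049, -0.0], [-0.0, 0.0, -1.0]]
contact_force: [-1.6, 0.7, 4.9]
finger_gap: 0.0313
```

Call:
step_arm(plan=[[[0,0,-0.015],[0,0,0],1],[[0,0,-0.01],[0,0,0],1],[[0,0,0],[0,0,0],1]])

```text
t: 17.82
position: [0.6571, -0.1298, 0.2242]
tool_rot: [[0.049, 0.999, 0.0], [0.999, -0.049, -0.0], [-0.0, 0.0, -1.0]]
contact_force: [-1.4, 0.6, 7.1]
finger_gap: 0.0311
```

Tumbler is rising as described (4.4, 4.9, 7.1 N), so home is close.

Call:
step_arm(plan=[[[0,0,-0.012],[0,0,0],1],[[0,0,0],[0,0,0],1]])

```text
t: 18.08
position: [0.6572, -0.1299, 0.2241]
tool_rot: [[0.049, 0.999, 0.001], [0.999, -0.049, -0.0], [-0.0, 0.001, -1.0]]
contact_force: [-2.2, 0.7, 9.5]
finger_gap: 0.0317
```

Call:
step_arm(plan=[[[0,0,-0.01],[0,0,0],1],[[0,0,0],[0,0,0],1]])

```text
t: 18.32
position: [0.6572, -0.1299, 0.224]
tool_rot: [[0.049, 0.999, 0.001], [0.999, -0.049, -0.0], [-0.0, 0.001, -1.0]]
contact_force: [-2.3, 1.2, 11.8]
finger_gap: 0.0312
```

Shoulder is home: the height holds at 0.224 while the force rises to 12 N. Now turning clockwise in small steps.

Call:
step_arm(plan=[[[-0.005,0,0],[0,0,-0.5],1],[[0,0,0],[0,0,-0.5],1],[[0,0,0],[0,0,-0.5],1],[[0,0,0],[0,0,-0.5],1],[[0,0,0],[0,0,0],1]])

```text
t: 18.95
position: [0.6574, -0.1301, 0.224]
tool_rot: [[0.323, 0.946, 0.002], [0.946, -0.323, -0.001], [-0.0, 0.002, -1.0]]
contact_force: [-2.0, 0.4, 11.2]
finger_gap: 0.031
```

Call:
step_arm(plan=[[[0,0,0],[0,0,-0.5],1],[[0,0,0],[0,0,-0.5],1],[[0,0,0],[0,0,-0.5],1],[[0,0,0],[0,0,-0.5],1],[[0,0,0],[0,0,0],1]])

```text
t: 19.58
position: [0.6576, -0.1302, 0.224]
tool_rot: [[0.571, 0.821, 0.003], [0.821, -0.571, -0.001], [0.001, 0.003, -1.0]]
contact_force: [-0.6, 0.2, 10.2]
finger_gap: 0.0315
```

Call:
step_arm(plan=[[[0,0,0],[0,0,-0.5],1],[[0,0,0],[0,0,-0.5],1],[[0,0,0],[0,0,-0.5],1],[[0,0,0],[0,0,-0.5],1],[[0,0,0],[0,0,-0.5],1],[[0,0,0],[0,0,-0.5],1],[[0,0,0],[0,0,-0.5],1],[[0,0,0],[0,0,0],1]])

```text
t: 20.58
position: [0.6579, -0.1304, 0.2241]
tool_rot: [[0.89, 0.456, 0.003], [0.456, -0.89, -0.001], [0.002, 0.003, -1.0]]
contact_force: [-0.8, 0.0, 10.0]
finger_gap: 0.0312
```

```bash
python3 - <<'E'
from h import *
o=r.get_obs();print(o["position"],np.arctan2(o["tool_rot"][1,1],o["tool_rot"][0,1]),o["contact_force"],o["wrist_torque"])
s=r.snapshot("side");t=r.snapshot("top")
up=lambda c:cv2.resize(c,(400,400),interpolation=cv2.INTER_CUBIC)
cv2.imwrite("pics/c1.png",np.hstack([up(s["color"][130:230,240:340]),up(t["color"][110:210,300:400])]))
for p in(s,t):print([(np.round(x["point"],1).tolist(),round(float(x["confidence"]),2)) for x in r.mark_of("cover_edge",p)[:2]])
E
```

```text
[ 0.65790316 -0.13039419  0.22405502] -1.0969986901146804 [-0.78202706  0.027242   10.0405546 ] [-0.12472859  0.11353631  0.02405763]
[([172.6, 319.9], 0.67), ([320.5, 224.2], 0.23)]
[]
```

View pics/c1.png

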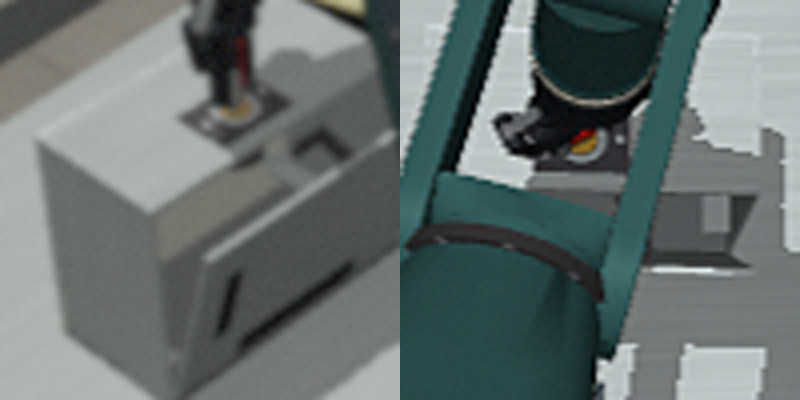

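The cover has sprung open: side view shows its top edge swung out, crop (205,255) to (395,135). I'll turn a little more for margin, ease the downward force and let the key go.

Call:
step_arm(plan=[[[0,0,0],[0,0,-0.5],1],[[0,0,0],[0,0,-0.5],1],[[0,0,0],[0,0,-0.4],1],[[0,0,0],[0,0,0],1]])

```text
t: 21.28
position: [0.658, -0.1306, 0.2241]
tool_rot: [[0.961, 0.275, 0.003], [0.275, -0.961, -0.002], [0.003, 0.002, -1.0]]
contact_force: [0.1, -0.7, 9.6]
finger_gap: 0.0313
```

Call:
step_arm(plan=[[[0,0,0.015],[0,0,0.2],1],[[0,0,0],[0,0,0.1],1],[[0,0,0],[0,0,0],0.1],[[0,0,0],[0,0,0],-0.2],[[0,0,0],[0,0,0],-0.3],[[0,0,0],[0,0,0],-0.3]])

```text
t: 22.02
position: [0.6565, -0.1297, 0.2231]
tool_rot: [[0.949, 0.315, -0.001], [0.315, -0.949, 0.0], [-0.0, -0.0, -1.0]]
contact_force: [0.6, 0.1, 0.4]
finger_gap: 0.0553
```

Call:
step_arm(plan=[[[0,0,0.3],[0,0,0],-0.3],[[0,0,0.6],[0,0,0],-0.3],[[0,0,0.5],[0,0,-0.6],-0.3],[[-0.55,0.36,0],[0,0,-0.7],0.5],[[-0.55,0.37,0],[0,0,-0.7],1],[[0,0,0],[0,0,-0.6],1],[[0,0,0],[0,0,0],1]])

```text
t: 22.9
position: [0.5909, -0.0859, 0.3091]
tool_rot: [[0.999, -0.041, 0.002], [-0.041, -0.999, -0.001], [0.002, 0.0, -1.0]]
contact_force: [0.4, -0.8, 0.1]
finger_gap: 0.0001
```

```bash
python3 - <<'E'
from h import *
o=r.get_obs();X=o["position"];print(X)
s=r.snapshot("side");t=r.snapshot("top")
up=lambda c:cv2.resize(c,(400,400),interpolation=cv2.INTER_CUBIC)
hx=np.array([.619,-.1325,.012]);xd=np.array([.9988,-.05,0]);yd=np.array([.05,.9988,0])
E=lambda th,y:hx+yd*y-xd*.173*np.sin(th)+[0,0,.173*np.cos(th)]
si=s["color"].copy()
for th in(.3,.4,.5):
    for y in(-.118,.118):
        p=proj(E(th,y),s);print(th,y,np.round(p,1))
for y in(-.118,.118):print("hinge",np.round(proj(hx+yd*y,s),1))
cv2.imwrite("pics/d1.png",np.hstack([up(si[130:230,240:340]),up(t["color"][110:210,300:400])]))
g=blob(t,red,110,170,310,380);h=blob(s,red,110,180,270,330);print(g,h,tri(h[0],s,g[0],t) if g and h else 0)
pl=r.mark_of("plate",t)[0];print("plate",atz(pl["point"],t,0))
E
```

```text
[ 0.59087331 -0.08591037  0.30907817]
0.3 -0.118 [154.9 351.3]
0.3 0.118 [195.7 291.5]
0.4 -0.118 [159.  355.5]
0.4 0.118 [200.2 295.9]
0.5 -0.118 [163.4 359.6]
0.5 0.118 [205.1 300.3]
hinge [190.4 337.6]
hinge [230.3 282.4]
None (array([148.54, 297.6 ]), [26, 32, 5, 14, 50]) 0
plate [ 0.4611167  -0.46021984  0.        ]
```

View pics/d1.png

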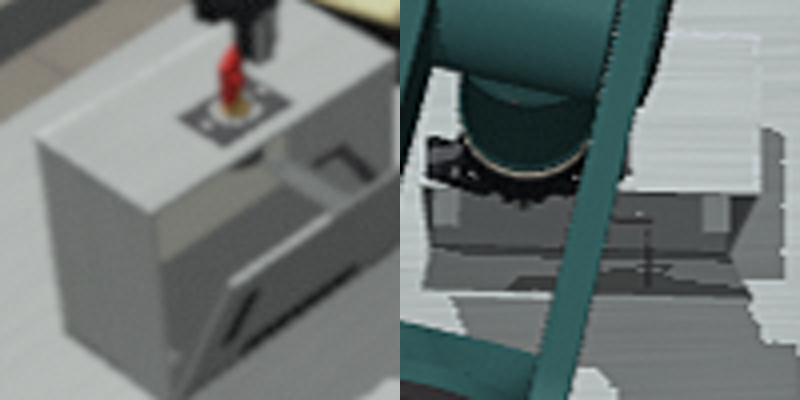

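The key stands upright and seated, side crop (233,85). The cover's left top corner at side px (201,297) puts the angle at about 0.43. Next, shut fingers go down behind the edge on the +y side.

Call:
step_arm(plan=[[[0,0,-0.8],[0,0,0],1],[[0,0,-0.7],[0,0,0],1],[[0,0,-0.4],[0,0,0],1],[[0,0,-0.3],[0,0,0],1],[[0,0,-0.17],[0,0,0],1],[[0,0,0],[0,0,0],1]])

```text
t: 23.8
position: [0.5905, -0.0861, 0.1647]
tool_rot: [[0.999, -0.042, -0.001], [-0.042, -0.999, 0.0], [-0.001, -0.0, -1.0]]
contact_force: [0.2, -0.8, 0.9]
finger_gap: -0.0002
```

Call:
step_arm(plan=[[[-0.14,0.01,0],[0,0,0],1],[[-0.14,0.01,0],[0,0,0],1],[[-0.23,0.01,-0.12],[0,0,0],1],[[-0.22,0.01,-0.12],[0,0,0],1],[[-0.19,0.01,-0.16],[0,0,0],1],[[-0.19,0.01,-0.17],[0,0,0],1],[[0,0,0],[0,0,0],1]])

```text
t: 24.68
position: [0.522, -0.0819, 0.1299]
tool_rot: [[0.999, -0.042, -0.003], [-0.042, -0.999, 0.001], [-0.003, -0.001, -1.0]]
contact_force: [0.2, 0.4, 0.4]
finger_gap: -0.0001
```

Call:
step_arm(plan=[[[-0.13,0,-0.17],[0,0,0],1],[[-0.13,0,-0.17],[0,0,0],1],[[-0.12,0,-0.22],[0,0,0],1],[[-0.12,0,-0.23],[0,0,0],1],[[-0.08,0,-0.22],[0,0,0],1],[[0,0,0],[0,0,0],1]])

```text
t: 25.42
position: [0.4877, -0.0821, 0.0692]
tool_rot: [[0.999, -0.042, -0.003], [-0.042, -0.999, 0.001], [-0.003, -0.001, -1.0]]
contact_force: [-0.4, 1.8, -0.0]
finger_gap: -0.0
```

```bash
python3 - <<'E'
from h import *
o=r.get_obs();X=o["position"];print(X,o["contact_force"])
s=r.snapshot("side")
hx=np.array([.619,-.1325,.012]);xd=np.array([.9988,-.05,0]);yd=np.array([.05,.9988,0])
for th in(1.,1.15,1.25,1.35):print(th,[np.round(proj(hx+yd*y-xd*.173*np.sin(th)+[0,0,.173*np.cos(th)],s),1).tolist() for y in(-.118,.118)])
cv2.imwrite("pics/e1.png",cv2.resize(s["color"][130:290,230:430],(750,600),interpolation=cv2.INTER_CUBIC))
E
```

```text
[ 0.48770251 -0.08208136  0.0692236 ] [-0.41629037  1.82554861 -0.02767294]
1.0 [[188.7, 375.6], [232.6, 318.1]]
1.15 [[196.6, 378.5], [240.9, 321.6]]
1.25 [[201.8, 379.9], [246.3, 323.5]]
1.35 [[206.7, 380.8], [251.4, 324.8]]
```

View pics/e1.png

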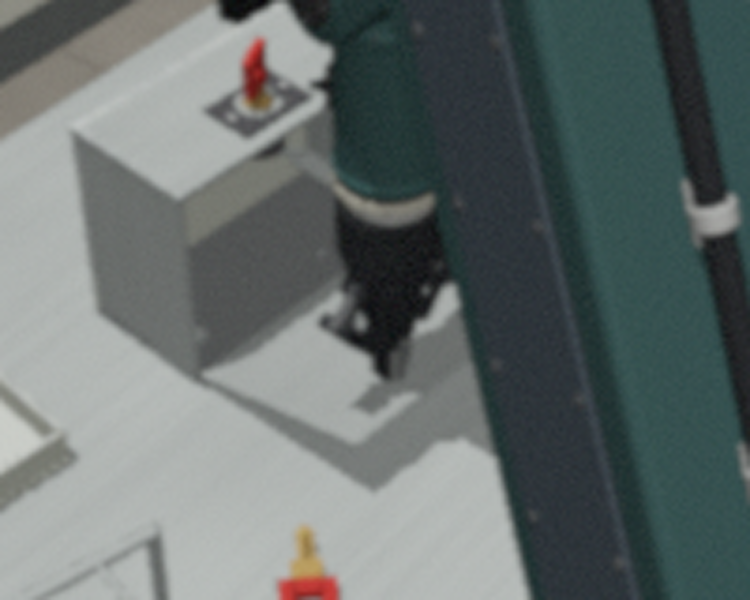

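The cover's free corner is at side px (249,326), about 1.3 rad. One small push more, then retracting.

Call:
step_arm(plan=[[[0,0,-0.07],[0,0,0],1],[[0,0,0],[0,0,0],1],[[0,0,0.3],[0,0,0],1],[[0,0,0.8],[0,0,0],1],[[0,0,1],[0,0,0],1],[[-0.3,0.6,0.7],[0,0,0],1],[[-0.2,0.9,0],[0,0,0],1],[[0,0.9,0],[0,0,0],1]])

```text
t: 26.48
position: [0.4586, 0.0627, 0.2354]
tool_rot: [[0.999, -0.043, 0.002], [-0.043, -0.999, 0.0], [0.002, -0.0, -1.0]]
contact_force: [0.8, 0.3, 0.1]
finger_gap: 0.0001
```

Call:
step_arm(plan=[[[0,0.9,0],[0,0,0],1],[[0,0.9,0],[0,0,0],1],[[0,0,0],[0,0,0],1],[[0,0,0],[0,0,0],1]])

```text
t: 26.98
position: [0.459, 0.1694, 0.2342]
tool_rot: [[0.999, -0.041, -0.0], [-0.041, -0.999, -0.001], [-0.0, 0.001, -1.0]]
contact_force: [0.0, -0.6, 0.2]
finger_gap: -0.0001
```

```bash
python3 - <<'E'
from h import *
o=r.get_obs();print(o["position"],o["contact_force"],o["t"])
s=r.snapshot("side");t=r.snapshot("top")
up=lambda c:cv2.resize(c,(400,400),interpolation=cv2.INTER_CUBIC)
cv2.imwrite("pics/f1.png",np.hstack([up(s["color"][130:290,230:390]),up(t["color"][100:260,270:430])]))
S0=cv2.imread("pics/side0.png");T0=cv2.imread("pics/top0.png")
g=blob(t,red,110,170,310,380);h=blob(s,red,110,180,270,330);print(g,h,tri(h[0],s,g[0],t) if g and h else 0)
blk=lambda h,s,v:(v<45)
for n,a,b in(("rail side diff",S0[265:345,190:260],s["color"][265:345,190:260]),("tub",S0[280:340,130:195],s["color"][280:340,130:195]),("plate top",T0[180:250,420:490],t["color"][180:250,420:490]),("tray side",S0[220:285,170:255],s["color"][220:285,170:255])):print(n,np.abs(a.astype(int)-b).max(2).__gt__(60).sum())
E
```

```text
[0.45896161 0.16940533 0.23419545] [ 0.00315291 -0.56123875  0.21793126] 26.975
(array([141.16393443, 344.29508197]), [29, 27, 11, 10, 61]) (array([148.54, 297.6 ]), [26, 32, 5, 14, 50]) (array([ 0.65635507, -0.12730654,  0.22444234]), np.float64(0.0008773389346182131))
rail side diff 61
tub 0
plate top 0
tray side 88
```

View pics/f1.png

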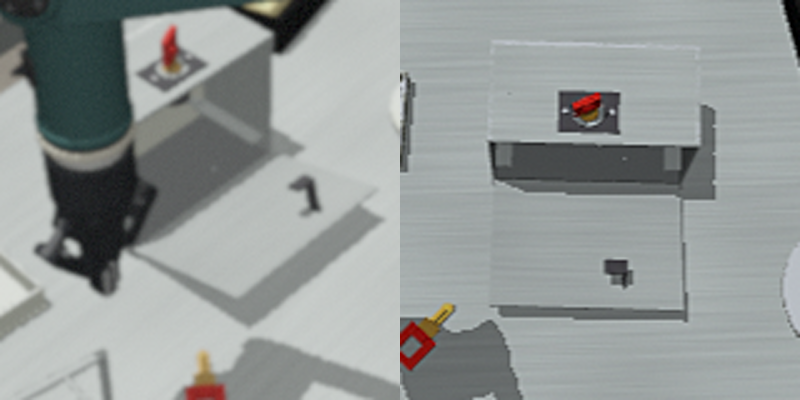

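The cover lies flat down, the key stands in the lock with its bow at z about 0.224, and the arm is clear. One quick black-key check, then handing in.

```bash
python3 - <<'E'
from h import *
s=r.snapshot("side")
b=lambda h,s,v:v<50
print(blob(cv2.imread("pics/side0.png"),b,298,325,205,240),blob(s,b,298,325,205,240))
print(r.finish_job())
E
```

```text
(array([311.45882353, 222.03529412]), [11, 7, 13, 14, 85]) (array([311.4057971 , 222.15942029]), [12, 7, 12, 14, 69])
the job is handed in; nothing more can be done
None
```

The job is done and handed in at about 27 s of the 72 s allowed. The hand-in gives no verdict, so what follows rests on my own checks.

I took the red key off its hook and lowered it by feel into the keyway. It went in with no contact force until the spring tumbler pushed back, and it came home at about 12 N against the 25 N limit. I turned it clockwise about 1.25 rad at the hand, and the cover sprung open to about 0.43 rad. I then let the key go and swung the cover down with shut fingers on the side away from the keeper arm.

**Last checks:**
- **Cover:** about 1.3 rad by its corner in the side picture, and flat down in the last picture after one more small push.
- **Key:** upright and seated. Its bow centre read about (0.656, -0.127, 0.224); the expected height is about 0.226.
- **Black key:** the same place to 0.2 px.
- **Tub and plate:** no picture change.
- **Tray:** its comparison patch, and the one around the rail, changed by some tens of pixels. I put that down to the arm and its shadow and did not check it further, as I never went near the tray.
- **Arm:** touching nothing, with forces under 1 N.

**Disagreement along the way:** the rail's base plate and its bar gave poses about 4 mm apart. I used the bar and the triangulated key, and the grasp was good.

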